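# Open the extractor's shutter fully and start it

### The job

Get the dust extractor ready for sanding: push the black lever on top of the suction box along its slot, past the half-open click, until it is fully home at the far stop, and only then press the round start button on the separate button box all the way in and let it come out again. Only push and press: nothing is to be picked up, and the flute, jar, bottle and brush stay where they are.

Things in the scene. Friction and masses are not known exactly. Their poses are not given: they have to be found in the camera images.
- extractor: Grey suction box, fixed to the table, 250 mm (its x) by 290 mm (its y), flat top 90 mm up. Origin: centre of its underside; z up. The lever's slot runs along the box's y at x = -85 mm, the robot's side. Flute on two wooden rests at x = +85 mm (up to 24 mm above the top). The top between is free; the shutter plate and guides (4 mm high) cannot be hit. Outlet pipe on the far side.
- lever_top (a point): Centre of the top of the lever's black cap, 128 mm above the table, 38 mm above the box top. The cap is a block 30 mm (box x) by 14 mm (box y, the way it slides), 32 mm high, its lower edge 6 mm above the box top. Moves with the lever; shut, it lies at x = -85, y = -35 mm in the box frame.
- lever (a joint): Slide along the box's +y, m: 0 shut (start, within 3 mm), 0.035 first detent (half open), 0.070 second stop (fully open, rigid). 6 to 10 N to leave a rest; past a hump (at about 0.012 and 0.058) a spring draws it on into the next rest, a little ahead of the finger, and it stays there when left. A shutter plate moves with it and uncovers the dark intake.
- station: The button box: grey, fixed to the table to the left or the right of the suction box, 85 mm (its x) by 75 mm (its y) by 45 mm high, one round start button in the middle of its top. Origin: centre of its underside, on the table; its z is up.
- start_top (a point): Centre of the top face of the round grey start button, 34 mm across, 67 mm above the table when out. It stands in a round black housing on the button box and is pressed straight down. The point moves with the button.
- start (a joint): Travel of the start button, in m: 0 = out, 0.006 = all the way in. It has a spring (5 N when all the way in) and comes out again when let go.
- flute: A bamboo flute, 340 mm long, 22 mm thick, lying loose on the two wooden rests on the suction box, along the box's y. Origin: the middle of its underside. To be left alone.
- glue: A lidded glue jar, 68 mm across and 90 mm high, standing on the table on the other side of the suction box from the button box. Origin: centre of its underside. To be left alone.
- flask: A corked glass bottle, 90 mm across and 200 mm high, standing on the table at the far left. Origin: centre of its underside. To be left alone.
- brush: A brush, 180 mm long, lying on the table at the far right, along its own x. Origin: its middle, on the table. To be left alone.
Things that resemble listed ones, but are neither listed nor needed, are in the scene too. What is shaped like the station but green, purple or turquoise is not meant.

How it is judged:
By the outcome, as a careful person would: the job done as asked, in the order asked, and still so for the second after the job is handed in, with the robot touching nothing.
It also fails if it takes over 40 s, if anything falls off the work surface, if the arm or the gripper's body presses on something with over 40 N, if the wrist force passes 120 N, or if a joint passes its speed limit or range.

### The arm

A 6-joint arm with a two-finger parallel gripper is mounted at the origin on the work surface. World frame = base frame: x ahead of the robot, y to its left, z up, the work surface at z = 0. Lengths are in m, angles in rad, forces in N, time in s.
With the tool pointing down it reaches from about 0.35 to 0.975 m from the base axis. Payload 4.9 kg.
Tool frame: the origin (TCP) lies midway between the tips of the shut fingers; the grasp point (between the pads) lies 19 mm behind it; z points along the fingers, y is the direction in which the jaws open and shut (so a half turn about z gives the same grasp; the last joint's range is limited). The gripper opens to 85 mm and grips with 20 to 120 N. Pads are 22 mm wide; open, the fingers measure 114 mm over their backs; the gripper's body (76 mm by 85 mm) begins 54 mm behind the grasp point. The pads swing forward as they close: fully open they stand 13 mm farther back than shut.
Start: joints at [-1.377, 0.053, 1.613, -0, 1.476, -0.119], TCP at [0.192, -0.595, 0.206] pointing down, gripper open.
Joint ranges: [-3.01, 3.01], [-1.01, 2.22], [0.06, 2.58], [-1.02, 4.17], [0.09, 2.62], [-3.14, 3.14]. Speed limits (rad/s): [2.57, 2.57, 3.14, 3.14, 3.14, 3.14].

### API

Orientations are given as a unit quaternion [w, x, y, z].
In Python, from plant import state, grab_frame, camera_info, job_done, cut_out gives the robot as it stands.
- The arm moves only by the tool step_arm, never from a script. Its argument "moves" is a list of rows, each a list of 7 numbers: the shift along the tool's x, y, z in m, then the turn, a rotation vector about the tool's x, y, z in rad, then the finger opening in m, from 0 to 0.0854. A call has 1 to 8 rows; each row shifts and turns the commanded pose from where the row before left it, along the tool's axes as they then stand; what a row does not reach is not made up. A row lasts 1/10 s, in which the tool goes at most 50 mm and 8.59 degrees, less where a joint would pass 70% of its speed; a pose out of reach is approached as far as the arm can. A call is refused whole if a number of a shift passes 0.05 or a number of a turn 0.15, either way. A call with a gripper value outside its range is refused whole. The fingers move at their own pace and stop on an object; the grip force is fixed at half the most. Time passes only in rows, so rows that do not move let the fingers close. It gives the time, the measured TCP pose, the force and the opening at its end, in the units of the state.
- state(): the state, without advancing time (a new reading comes with each control period).
- grab_frame(name): name is "scene" or "top" or "wrist"; returns (picture, depth): 480x640x3 uint8, red, green, blue; 480x640 float32, m along the optical axis (not along the pixel's ray), 0 where there is no reading.
- camera_info(name): a dict with "intrinsics" (3x3 intrinsics, pixels), "world_from_camera" (4x4, takes a point from camera to world coordinates). Camera axes: x right, y down, z forward; pixel columns grow to the right and rows downward; lengths in m; the calibration is good to about 2 mm. A picture is of the moment at which its call begins: read the wrist's pose just before it. camera_info takes no time and is no camera call; for the wrist camera it gives the pose at the moment of the call.
- job_done(): hands the job in, once; it reports no verdict.
Trained networks look in the newest picture that a camera, given by its name, has taken for a name from the list of things; names that differ only in an ending like _2 or _b are one class to them, and where a whole thing is asked for, a point or a joint stands for the part that bears it (a point fixed in the world has none). Each returns a list of dicts, best first, with "conf" (0 to 1); they miss things now and then, are a little off and sometimes report something else, mostly with a low value. They report only what shows in the picture. A call takes as long as a camera call. They do not tell look-alikes from the thing itself.
- cut_out(camera, query): "mask" (480x640 bool, what is visible of it) and "point" ([column, row] in pixels, amid what is visible of it).
The state is a dict: "time": time; "joint_pos": joint angles; "joint_vel": joint speeds; "joint_efforts": joint torques, N m; "tool_pos": TCP position; "tool_rot": TCP orientation; "contact_force": force on the tool from outside, world axes, zero at the start; "ft_torque": the same for the moment, N m; "gripper_width": opening from 0.0 (shut) to 1.0 (fully open).
Only numpy, scipy, OpenCV 4.12 (cv2) and the standard library are available. Lean on these libraries where they do the work, as an engineer would, in place of code of your own. Each camera call takes 0.05 s, during which the arm holds its last target.

## Working session

There is one attempt and no reset: what is moved stays moved. The work goes in short steps, Python scripts to look and compute and a tool call to move; the robot and the scene stay as the last step left them, time stands still between calls to the robot, and variables do not carry over. Pictures are saved under pics/ and viewed, and the job is handed in when it is done.

Besides the shell and the picture viewer there is one more tool, called after "Emit:" by a JSON object that holds its "api" and its "payload". step_arm: Moves the arm, as the interface text tells. Its arguments: {"type":"object","properties":{"moves":{"type":"array"}},"required":["moves"]}

```bash
mkdir -p pics; ls
python3 - <<'E'
from plant import *
import cv2
print(state())
for n in("scene","top"):
    p,d=grab_frame(n); cv2.imwrite(f"pics/{n}0.png",p[:,:,::-1]); c=camera_info(n); print(n,c)
print(state()['time'])
E
```

```text
pics
{'time': 0.0, 'joint_pos': array([-1.37698598e+00,  5.33329752e-02,  1.61429434e+00, -1.53628275e-05,
        1.47600517e+00, -1.18986760e-01]), 'joint_vel': array([-0.0009097 ,  0.00160647,  0.00053841, -0.0003625 , -0.00012535,
       -0.00130914]), 'joint_efforts': array([ 2.22028866e-03, -3.93675828e+01, -3.70179212e+01,  9.23398829e-05,
        7.01969329e-03,  5.51327048e-06]), 'tool_pos': array([ 0.19219848, -0.59400372,  0.20497768]), 'tool_rot': array([-1.01891745e-03,  9.87794027e-01,  1.55762381e-01, -4.57888627e-05]), 'contact_force': array([0.04750131, 0.47045315, 1.07891988]), 'ft_torque': array([-0.01416862,  0.01350472,  0.02764392]), 'gripper_width': 0.9977803996849348}
scene {'intrinsics': array([[611.51192541,   0.        , 321.81090846],
       [  0.        , 611.51192541, 236.11005751],
       [  0.        ,   0.        ,   1.        ]]), 'world_from_camera': array([[ 0.39250987,  0.60721272, -0.69081742,  1.56417114],
       [ 0.91964129, -0.27053284,  0.28473124, -0.40450755],
       [-0.01399636, -0.74706405, -0.6646047 ,  1.13019598],
       [ 0.        ,  0.        ,  0.        ,  1.        ]])}
top {'intrinsics': array([[462.42310025,   0.        , 327.73726916],
       [  0.        , 462.42310025, 239.04871798],
       [  0.        ,   0.        ,   1.        ]]), 'world_from_camera': array([[ 1.11101300e-03, -9.92407579e-01,  1.22987656e-01,
         4.04234174e-01],
       [-9.99996748e-01, -1.38490400e-03, -2.14151445e-03,
         2.63523440e-02],
       [ 2.29558127e-03, -1.22984876e-01, -9.92405890e-01,
         1.12538957e+00],
       [ 0.00000000e+00,  0.00000000e+00,  0.00000000e+00,
         1.00000000e+00]])}
0.1
```

View pics/scene0.png

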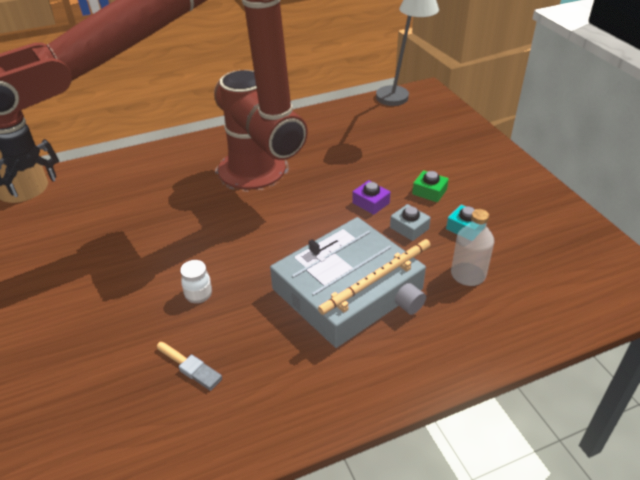

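View pics/top0.png

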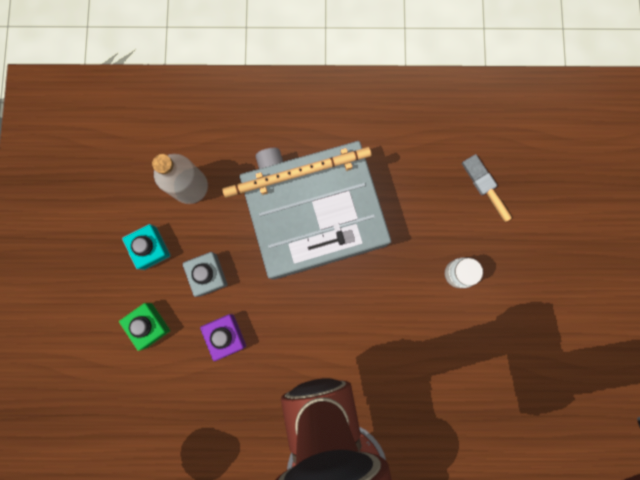

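The scene shows the grey box, with the lever cap at about top (347,237) and its slot running image-left. The grey station is at top (203,273); the green, purple and turquoise ones are decoys. Next I measure them.

```bash
cat > h.py <<'E'
from plant import *
import cv2, numpy as np
def pts(n,d,mask):
    c=camera_info(n);K=c['intrinsics'];T=c['world_from_camera']
    v,u=np.nonzero(mask&(d>0)); z=d[v,u]
    P=np.c_[(u-K[0,2])/K[0,0]*z,(v-K[1,2])/K[1,1]*z,z]
    return P@T[:3,:3].T+T[:3,3],np.c_[u,v]
def hit(n,uv,z):
    c=camera_info(n);K=c['intrinsics'];T=c['world_from_camera']
    r=T[:3,:3]@np.array([(uv[0]-K[0,2])/K[0,0],(uv[1]-K[1,2])/K[1,1],1]);o=T[:3,3]
    return o+r*(z-o[2])/r[2]
E
python3 - <<'E'
from h import *
for n in("scene","top"):
    p,d=grab_frame(n)
    P,uv=pts(n,d,np.ones(d.shape,bool))
    for q in("lever_top","start_top","extractor","station","lever"):
        for r in cut_out(n,q)[:3]:
            m=r['mask'];X,U=pts(n,d,m)
            if len(X)==0: continue
            zt=np.percentile(X[:,2],95); top=X[X[:,2]>zt-.006]
            print(n,q,round(r['conf'],2),r['point'],m.sum(),"ztop",zt.round(3),"topmean",top.mean(0).round(4),"ext",np.ptp(top,axis=0).round(3))
            if q=="extractor":
                t=X[abs(X[:,2]-.09)<.008]; rr=cv2.minAreaRect(t[:,:2].astype(np.float32)); print(rr)
            if q=="station":
                t=X[abs(X[:,2]-.045)<.01]
                if len(t)>5: print(cv2.minAreaRect(t[:,:2].astype(np.float32)))
print(state()['time'])
E
```

```text
scene lever_top 0.84 [322.8, 268.1] 829 ztop 0.122 topmean [ 0.5404 -0.0056  0.1244] ext [0.029 0.017 0.015]
scene lever_top 0.52 [412.0, 209.7] 104 ztop 0.071 topmean [0.4613 0.3128 0.0675] ext [0.032 0.035 0.008]
scene start_top 0.69 [409.8, 210.5] 88 ztop 0.071 topmean [0.4627 0.3118 0.0675] ext [0.028 0.031 0.008]
scene start_top 0.6 [370.3, 187.3] 72 ztop 0.07 topmean [0.3178 0.2646 0.0674] ext [0.034 0.03  0.013]
scene start_top 0.45 [428.6, 177.0] 86 ztop 0.071 topmean [0.3417 0.4495 0.0684] ext [0.033 0.03  0.009]
scene extractor 0.9 [345.5, 280.0] 11163 ztop 0.095 topmean [0.6105 0.0434 0.0932] ext [0.313 0.34  0.042]
((0.6083328127861023, 0.05420096218585968), (0.25420546531677246, 0.2935350835323334), 16.657167434692383)
scene extractor 0.5 [196.6, 368.0] 981 ztop 0.022 topmean [ 0.6896 -0.3616  0.0186] ext [0.161 0.11  0.01 ]
((0.0, 0.0), (0.0, 0.0), 0.0)
scene station 0.98 [458.2, 219.6] 431 ztop 0.067 topmean [0.525  0.4528 0.0663] ext [0.035 0.029 0.009]
((0.5174899101257324, 0.44544747471809387), (0.05633886158466339, 0.07025318592786789), 28.800312042236328)
scene st
[... 1189 characters left out ...]
ztop 0.068 topmean [0.3103 0.268  0.0667] ext [0.034 0.036 0.01 ]
((0.31071335077285767, 0.2681471109390259), (0.08423815667629242, 0.07441198080778122), 24.371299743652344)
top station 0.81 [202.0, 274.8] 1333 ztop 0.067 topmean [0.4555 0.3154 0.0667] ext [0.034 0.037 0.012]
((0.45565658807754517, 0.3159180283546448), (0.0857507511973381, 0.07525795698165894), 21.71991729736328)
top station 0.77 [142.5, 330.7] 1440 ztop 0.068 topmean [0.3348 0.452  0.0673] ext [0.034 0.034 0.01 ]
((0.33480554819107056, 0.4519590139389038), (0.08523716032505035, 0.07464601844549179), 36.91816329956055)
top lever 0.61 [333.2, 211.0] 1230 ztop 0.125 topmean [ 0.5317 -0.0021  0.1267] ext [0.029 0.015 0.01 ]
0.7
```

Emit:
{"api": "step_arm", "payload": {"moves": [[0.036, -0.029, 0, 0, 0, 0, 0], [0.036, -0.029, 0, 0, 0, 0, 0], [0.036, -0.029, 0, 0, 0, 0, 0], [0.036, -0.029, 0, 0, 0, 0, 0], [0.036, -0.029, 0, 0, 0, 0, 0], [0.036, -0.029, 0, 0, 0, 0, 0], [0.036, -0.029, 0, 0, 0, 0, 0], [0.036, -0.029, 0, 0, 0, 0, 0]]}}

```text
time: 1.5
tool_pos: [0.3957, -0.2837, 0.2065]
tool_rot: [0.0, 0.988, 0.156, 0.0]
contact_force: [0.5, -0.5, 0.2]
gripper_width: 0.002
```

Emit:
{"api": "step_arm", "payload": {"moves": [[0.036, -0.029, 0, 0, 0, 0, 0], [0.036, -0.029, 0, 0, 0, 0, 0], [0.036, -0.029, 0, 0, 0, 0, 0], [0.036, -0.029, 0, 0, 0, 0, 0], [0.036, -0.029, 0, 0, 0, 0, 0], [0, 0, 0, 0, 0, 0.02, 0], [0, 0, 0, 0, 0, 0, 0]]}}

```text
time: 2.2
tool_pos: [0.5219, -0.0911, 0.2062]
tool_rot: [0.0, 0.989, 0.147, -0.0]
contact_force: [0.2, 0.3, -0.7]
gripper_width: -0.0
```

```bash
cat > loc.py <<'E'
from h import *
from scipy.spatial.transform import Rotation as R
import sys
n0=sys.argv[1]
s=state(); q=s['tool_rot']; M=R.from_quat([q[1],q[2],q[3],q[0]]).as_matrix()
print(s['time'],s['tool_pos'].round(4),"toolx deg",np.degrees(np.arctan2(M[1,0],M[0,0])).round(2),'z',M[:,2].round(4),s['contact_force'].round(1),s['gripper_width'])
a=np.radians(16.66);e=np.array([.606,.0547])
l=np.array([[np.cos(a),np.sin(a)],[-np.sin(a),np.cos(a)]])@(s['tool_pos'][:2]-e); print("tcp in box frame",l.round(4))
for n in sys.argv[2:]:
    p,d=grab_frame(n); cv2.imwrite(f"pics/{n}{n0}.png",p[:,:,::-1])
    for k in('lever_top',):
      for r in cut_out(n,k)[:2]:
        X,U=pts(n,d,r['mask'])
        t=X[(X[:,2]>.119)&(X[:,2]<.135)]
        if len(t)>5:
            Lb=(t[:,:2]-e)@np.array([[np.cos(a),-np.sin(a)],[np.sin(a),np.cos(a)]])
            print(n,k,r['conf'],r['point'],len(t),'box min/max',Lb.min(0).round(4),Lb.max(0).round(4),'mid',((Lb.min(0)+Lb.max(0))/2).round(4),'z',np.median(t[:,2]).round(4))
E
python3 loc.py 1 wrist top
```

```text
2.2 [ 0.5219 -0.0911  0.2062] toolx deg 16.91 z [-4.e-04 -3.e-04 -1.e+00] [ 0.2  0.3 -0.7] -0.00033187371349808646
tcp in box frame [-0.1224 -0.1155]
wrist lever_top 0.85 [205.7, 61.6] 1181 box min/max [-0.1004 -0.0445] [-0.0705 -0.0301] mid [-0.0854 -0.0373] z 0.1267
top lever_top 0.98 [336.2, 211.4] 90 box min/max [-0.1023 -0.041 ] [-0.0718 -0.0267] mid [-0.0871 -0.0339] z 0.127
```

View pics/wrist1.png

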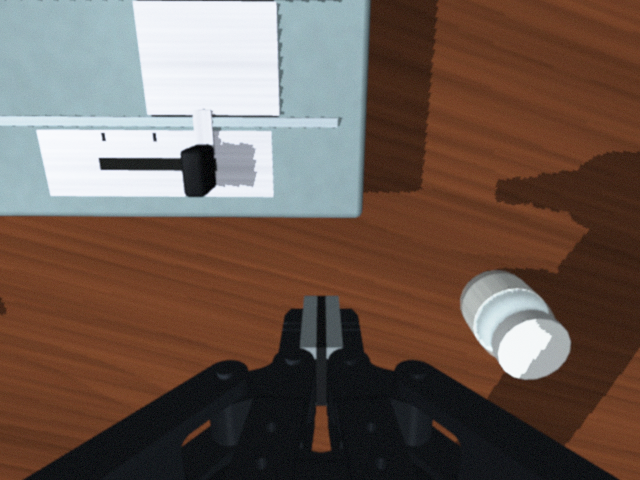

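Emit:
{"api": "step_arm", "payload": {"moves": [[0.037, -0.028, 0, 0, 0, 0.004, 0], [0, 0, 0.03, 0, 0, 0, 0], [0, 0, 0.03, 0, 0, 0, 0], [0, 0, 0.03, 0, 0, 0, 0], [0, 0, 0.01, 0, 0, 0, 0], [0, 0, 0, 0, 0, 0, 0]]}}

```text
time: 3.0
tool_pos: [0.5474, -0.055, 0.1044]
tool_rot: [-0.001, 0.99, 0.143, -0.002]
contact_force: [0.5, -0.1, 0.1]
gripper_width: -0.005
```

```bash
python3 loc.py 2 wrist scene
```

```text
3.0 [ 0.5474 -0.055   0.1044] toolx deg 16.46 z [-3.7e-03  8.0e-04 -1.0e+00] [ 0.5 -0.1  0.1] -0.005381667738927797
tcp in box frame [-0.0876 -0.0883]
wrist lever_top 0.7 [210.0, 134.2] 2723 box min/max [-0.0972 -0.0441] [-0.0674 -0.0303] mid [-0.0823 -0.0372] z 0.1297
scene lever_top 0.87 [326.1, 270.1] 64 box min/max [-0.0985 -0.0464] [-0.0677 -0.0278] mid [-0.0831 -0.0371] z 0.1254
```

View pics/wrist2.png

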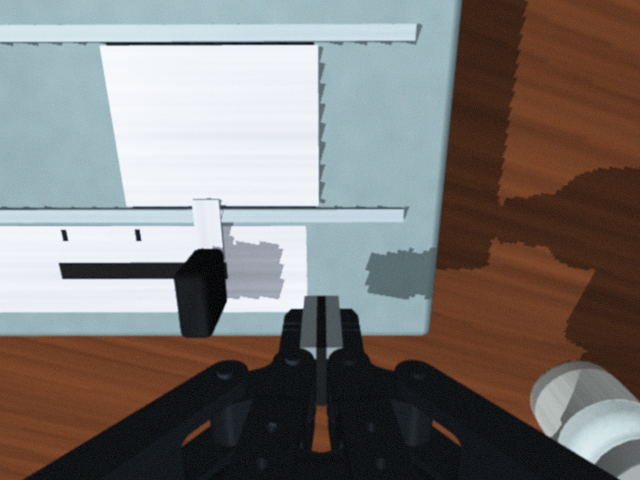

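The closed fingertips stand behind the cap (cap at wrist (200,293), fingers at (320,320)), 4 to 5 cm short of its centre and in line with it. I push now.

Emit:
{"api": "step_arm", "payload": {"moves": [[0.004, -0.02, 0, 0, 0, 0, 0], [0, -0.012, 0, 0, 0, 0, 0], [0, -0.01, 0, 0, 0, 0, 0], [0, -0.01, 0, 0, 0, 0, 0], [0, -0.01, 0, 0, 0, 0, 0], [0, -0.01, 0, 0, 0, 0, 0], [0, 0, 0, 0, 0, 0, 0]]}}

```text
time: 3.9
tool_pos: [0.5318, 0.0168, 0.1061]
tool_rot: [-0.0, 0.989, 0.145, -0.0]
contact_force: [0.9, -0.2, 0.0]
gripper_width: -0.001
```

```bash
python3 loc.py 3 wrist top
```

```text
3.9 [0.5318 0.0168 0.1061] toolx deg 16.63 z [-3.e-04  2.e-04 -1.e+00] [ 0.9 -0.2  0. ] -0.0009010228122641001
tcp in box frame [-0.0819 -0.015 ]
wrist lever_top 0.7 [378.1, 143.9] 2059 box min/max [-0.0995 -0.0439] [-0.0695 -0.0297] mid [-0.0845 -0.0368] z 0.1269
```

View pics/wrist3.png

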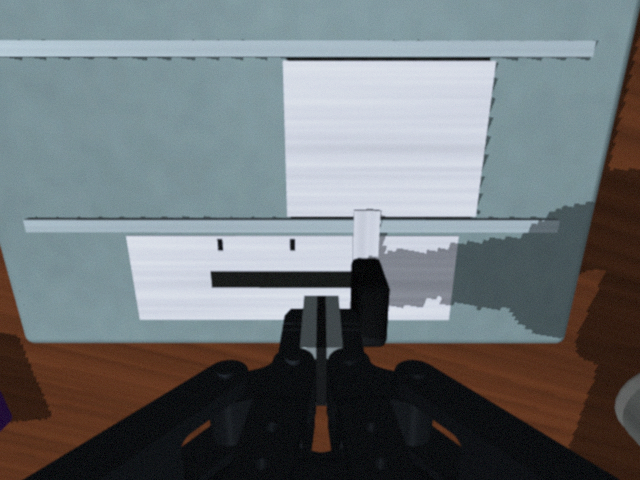

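The finger is now past the cap (fingers at (320,320), cap at (370,300)). The lever hasn't moved and there is no force, so I have to find out where the tips really are.

Run:
```python
from h import *
def proj(n,X):
    c=camera_info(n);K=c['intrinsics'];T=np.linalg.inv(c['world_from_camera']);p=T[:3,:3]@X+T[:3,3];q=K@p;return (q[:2]/q[2]).round(1),p[2].round(3)
s=state();print(proj('wrist',s['tool_pos']),camera_info('wrist')['world_from_camera'].round(3))
p,d=grab_frame('wrist')
for v in range(270,420,15): print(v,pts('wrist',d,np.eye(1,640*480,v*640+313).reshape(480,640)>0)[0].round(4),pts('wrist',d,np.eye(1,640*480,v*640+372).reshape(480,640)>0)[0].round(4))
p,d=grab_frame('scene'); cv2.imwrite('pics/s4.png',cv2.resize(p[200:330,240:400,::-1],(800,650))[:600])
print(proj('scene',s['tool_pos']))
```

```text
(array([321.2, 287.5]), np.float64(0.185)) [[ 0.283 -0.907 -0.312  0.613]
 [-0.959 -0.268 -0.092  0.039]
 [ 0.     0.325 -0.946  0.273]
 [ 0.     0.     0.     1.   ]]
270 [[0.5326 0.0197 0.09  ]] [[ 0.5493 -0.0028  0.1114]]
285 [[0.5249 0.0175 0.0904]] [[ 0.5487 -0.0011  0.1259]]
300 [[0.5423 0.0215 0.1389]] [[ 0.5426 -0.0031  0.1266]]
315 [[0.5422 0.0213 0.1495]] [[ 0.5359 -0.0054  0.1264]]
330 [[0.542  0.0211 0.1586]] [[ 0.53   -0.0072  0.1279]]
345 [[0.5425 0.0211 0.1676]] [[ 0.5226 -0.0099  0.127 ]]
360 [[0.5433 0.0211 0.176 ]] []
375 [[0.5395 0.02   0.1775]] [[0.5472 0.0054 0.1816]]
390 [[0.5343 0.0185 0.1772]] [[0.5481 0.0066 0.189 ]]
405 [[0.5289 0.017  0.177 ]] [[0.5518 0.0092 0.1989]]
(array([320. , 246.2]), np.float64(1.513))
```

View pics/s4.png

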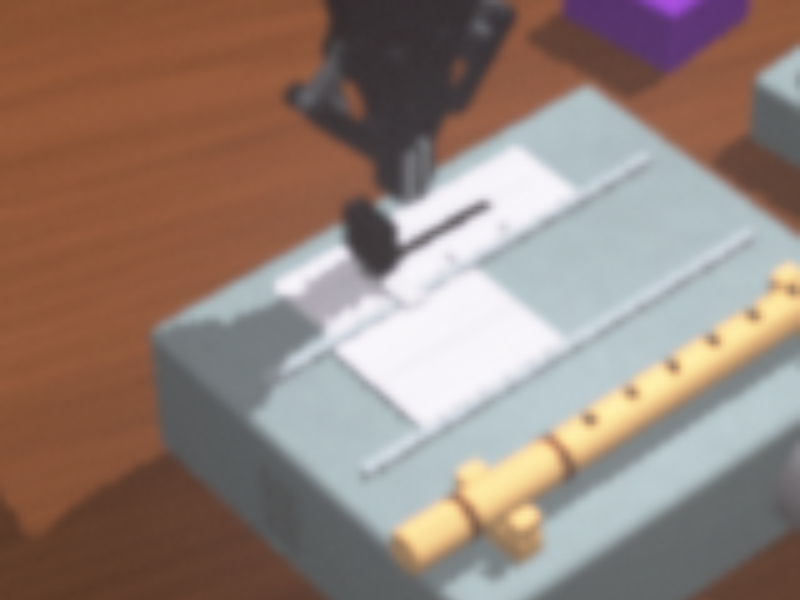

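The wrist depth puts the end of the shut fingers near z≈0.135, while the reported TCP is at 0.106. The scene view agrees, with the tip about 6 px above where the TCP projects. So the fingers passed over the cap. I'll measure the offset properly before trying again.

Run:
```python
from h import *
p,d=grab_frame('wrist')
for v in range(290,306,1): print(v,[pts('wrist',d,np.eye(1,640*480,v*640+c).reshape(480,640)>0)[0].round(4)[:,[0,2]].tolist() for c in(310,321,333)])
cv2.imwrite('pics/w5.png',cv2.resize(p[250:370,260:420,::-1],(800,600)))
p,d=grab_frame('scene')
for v in range(230,246): print(v,[pts('scene',d,np.eye(1,640*480,v*640+c).reshape(480,640)>0)[0].round(3).tolist() for c in(320,322,324)])
```

```text
290 [[[0.5219, 0.0905]], [[0.5234, 0.0904]], [[0.5247, 0.0895]]]
291 [[[0.5209, 0.0896]], [[0.5227, 0.09]], [[0.5241, 0.0895]]]
292 [[[0.5203, 0.0895]], [[0.522, 0.0898]], [[0.5237, 0.0897]]]
293 [[[0.5198, 0.0895]], [[0.5217, 0.0902]], [[0.5236, 0.0906]]]
294 [[[0.5194, 0.0899]], [[0.5208, 0.0895]], [[0.5228, 0.0902]]]
295 [[[0.5415, 0.1342]], [[0.5423, 0.1334]], [[0.5441, 0.1344]]]
296 [[[0.5418, 0.1354]], [[0.5426, 0.1346]], [[0.5446, 0.1361]]]
297 [[[0.5416, 0.1359]], [[0.5429, 0.1362]], [[0.5441, 0.1359]]]
298 [[[0.5418, 0.1371]], [[0.5434, 0.1378]], [[0.5438, 0.1361]]]
299 [[[0.5415, 0.1372]], [[0.543, 0.138]], [[0.5441, 0.1375]]]
300 [[[0.5419, 0.1388]], [[0.5431, 0.1389]], [[0.544, 0.1381]]]
301 [[[0.5421, 0.14]], [[0.5429, 0.1392]], [[0.544, 0.139]]]
302 [[[0.5411, 0.1388]], [[0.5429, 0.14]], [[0.5446, 0.141]]]
303 [[[0.5415, 0.1403]], [[0.5428, 0.1405]], [[0.544, 0.1405]]]
304 [[[0.5417, 0.1414]], [[0.543, 0.1417]], [[0.544, 0.1413]]]
305 [[[0.5415, 0.1418]], [[0.5431, 0.1426]], [[0.5442, 0.1424]]]
230 [[[0.548, 0.01, 0.174]], [[0.545, 0.016, 0.169]], [[0.544, 0.022, 0.167]
[... 465 characters left out ...]
.541, 0.013, 0.145]], [[0.545, 0.016, 0.147]], [[0.545, 0.021, 0.144]]]
238 [[[0.544, 0.011, 0.145]], [[0.545, 0.016, 0.144]], [[0.545, 0.021, 0.142]]]
239 [[[0.542, 0.012, 0.14]], [[0.545, 0.016, 0.14]], [[0.542, 0.022, 0.136]]]
240 [[[0.541, 0.012, 0.135]], [[0.545, 0.016, 0.137]], [[0.504, 0.038, 0.095]]]
241 [[[0.541, 0.012, 0.132]], [[0.501, 0.034, 0.09]], [[0.503, 0.039, 0.09]]]
242 [[[0.503, 0.028, 0.091]], [[0.508, 0.031, 0.094]], [[0.501, 0.04, 0.085]]]
243 [[[0.502, 0.028, 0.087]], [[0.51, 0.03, 0.092]], [[0.51, 0.036, 0.091]]]
244 [[[0.51, 0.025, 0.092]], [[0.511, 0.03, 0.091]], [[0.514, 0.034, 0.091]]]
245 [[[0.513, 0.023, 0.091]], [[0.514, 0.028, 0.09]], [[0.516, 0.033, 0.089]]]
```

View pics/w5.png

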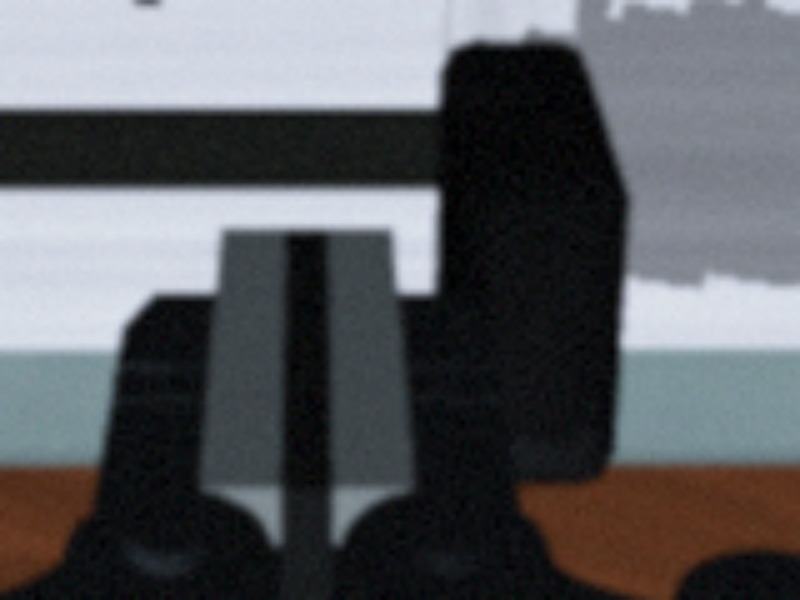

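Both cameras put the shut tip at z≈0.133, about 27 mm above the reported TCP, while x and y agree. I allow for that: back up behind the cap, lower to a reported z≈0.082 (tip ≈0.109) and verify.

Emit:
{"api": "step_arm", "payload": {"moves": [[0, 0, -0.02, 0, 0, 0, 0], [-0.001, 0.035, 0, 0, 0, 0, 0], [-0.001, 0.035, 0, 0, 0, 0, 0], [0, 0, 0.022, 0, 0, 0, 0], [0, 0, 0.015, 0, 0, 0, 0], [0, 0, 0.007, 0, 0, 0, 0], [0, 0, 0, 0, 0, 0, 0]]}}

```text
time: 5.0
tool_pos: [0.5488, -0.0512, 0.0802]
tool_rot: [-0.001, 0.99, 0.144, -0.002]
contact_force: [-0.6, -0.1, -0.0]
gripper_width: -0.003
```

```bash
python3 loc.py 6 wrist
python3 - <<'E'
from h import *
p,d=grab_frame('wrist')
for v in range(270,312,3): print(v,[pts('wrist',d,np.eye(1,640*480,v*640+c).reshape(480,640)>0)[0].round(4).tolist() for c in(312,333)])
E
```

```text
5.0 [ 0.5488 -0.0512  0.0802] toolx deg 16.58 z [-3.6e-03  9.0e-04 -1.0e+00] [-0.6 -0.1 -0. ] -0.0029023846044439012
tcp in box frame [-0.0851 -0.0851]
wrist lever_top 0.56 [204.3, 146.2] 3440 box min/max [-0.0974 -0.044 ] [-0.0681 -0.0298] mid [-0.0828 -0.0369] z 0.1286
270 [[[0.5609, -0.0444, 0.0898]], [[0.5636, -0.053, 0.0901]]]
273 [[[0.5597, -0.0447, 0.0902]], [[0.5617, -0.0537, 0.0887]]]
276 [[[0.5583, -0.0451, 0.09]], [[0.5608, -0.0539, 0.0899]]]
279 [[[0.5568, -0.0456, 0.0898]], [[0.5592, -0.0544, 0.0893]]]
282 [[[0.5554, -0.046, 0.0898]], [[0.5583, -0.0547, 0.0903]]]
285 [[[0.5542, -0.0463, 0.0902]], [[0.5566, -0.0552, 0.0896]]]
288 [[[0.5526, -0.0468, 0.0897]], [[0.5549, -0.0558, 0.089]]]
291 [[[0.5512, -0.0472, 0.0897]], [[0.554, -0.056, 0.0902]]]
294 [[[0.5491, -0.0478, 0.0884]], [[0.5523, -0.0565, 0.0895]]]
297 [[[0.5599, -0.0451, 0.1122]], [[0.5624, -0.0528, 0.1125]]]
300 [[[0.56, -0.0452, 0.1147]], [[0.5623, -0.0527, 0.1149]]]
303 [[[0.5605, -0.0451, 0.1179]], [[0.5629, -0.0524, 0.1184]]]
306 [[[0.5604, -0.0451, 0.12]], [[0.5624, -0.0525, 0.1196]]]
309 [[[0.5604, -0.0452, 0.1221]], [[0.5629, -0.0523, 0.1227]]]
```

View pics/wrist6.png

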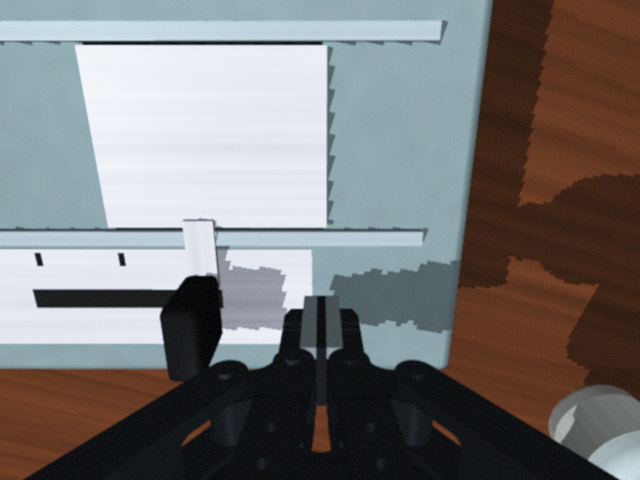

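The tip is now at z≈0.111, behind the cap (cap (190,330), fingers (320,320)) and overlapping it in height. I go 4 mm lower and push, watching the force.

Emit:
{"api": "step_arm", "payload": {"moves": [[0, -0.015, 0.004, 0, 0, 0, 0], [0, -0.012, 0, 0, 0, 0, 0], [0, -0.008, 0, 0, 0, 0, 0], [0, -0.006, 0, 0, 0, 0, 0]]}}

```text
time: 5.55
tool_pos: [0.5393, -0.0149, 0.0786]
tool_rot: [0.004, 0.989, 0.145, 0.001]
contact_force: [3.5, -12.4, -3.9]
gripper_width: -0.001
```

Emit:
{"api": "step_arm", "payload": {"moves": [[0, -0.008, 0, 0, 0, 0, 0], [0, -0.008, 0, 0, 0, 0, 0]]}}

```text
time: 5.75
tool_pos: [0.5339, 0.0031, 0.0784]
tool_rot: [0.001, 0.99, 0.144, 0.0]
contact_force: [1.2, -2.2, -0.7]
gripper_width: -0.004
```

```bash
python3 loc.py 7 wrist
```

```text
5.75 [0.5339 0.0031 0.0784] toolx deg 16.57 z [ 6.0e-04 -1.1e-03 -1.0e+00] [ 1.2 -2.2 -0.7] -0.0036323882071390774
tcp in box frame [-0.0839 -0.0288]
wrist lever_top 0.72 [274.9, 146.1] 2231 box min/max [-0.0915 -0.0138] [-0.0689  0.0005] mid [-0.0802 -0.0066] z 0.1266
```

View pics/wrist7.png

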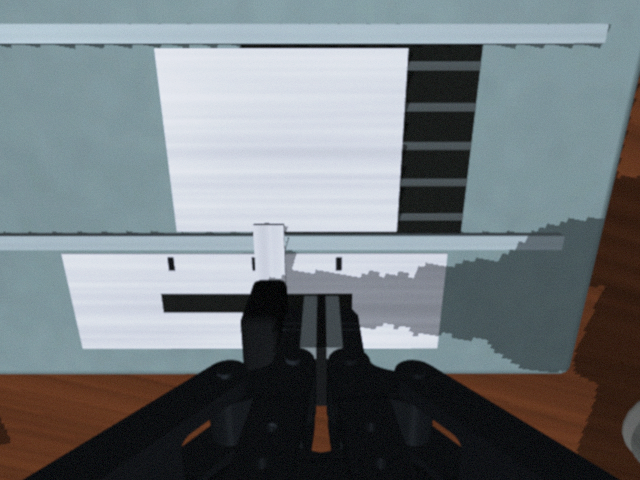

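The lever is moving: the cap has left the fingers a little and the shutter is part open, near half. I keep pushing.

Emit:
{"api": "step_arm", "payload": {"moves": [[0, -0.008, 0, 0, 0, 0, 0], [0, -0.008, 0, 0, 0, 0, 0], [0, -0.008, 0, 0, 0, 0, 0], [0, -0.008, 0, 0, 0, 0, 0]]}}

```text
time: 6.25
tool_pos: [0.5258, 0.0312, 0.0786]
tool_rot: [0.003, 0.99, 0.144, 0.001]
contact_force: [1.6, -9.0, -0.8]
gripper_width: -0.004
```

Emit:
{"api": "step_arm", "payload": {"moves": [[0, -0.004, 0, 0, 0, 0, 0], [0, -0.003, 0, 0, 0, 0, 0]]}}

```text
time: 6.45
tool_pos: [0.5227, 0.041, 0.0783]
tool_rot: [-0.0, 0.99, 0.144, -0.0]
contact_force: [-0.2, 0.1, -0.8]
gripper_width: 0.003
```

```bash
python3 loc.py 8 wrist
```

```text
6.45 [0.5227 0.041  0.0783] toolx deg 16.56 z [-3.e-04  9.e-04 -1.e+00] [-0.2  0.1 -0.8] 0.0031607573094023446
tcp in box frame [-0.0838  0.0107]
wrist lever_top 0.64 [271.2, 146.1] 2365 box min/max [-0.0911  0.027 ] [-0.0695  0.0413] mid [-0.0803  0.0342] z 0.1265
```

View pics/wrist8.png

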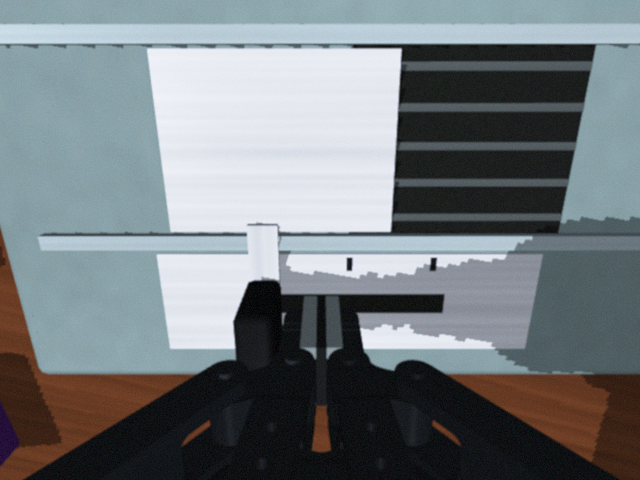

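The cap is at box y≈0.034, which is ~0.070 of travel. I nudge gently to confirm the rigid stop.

Emit:
{"api": "step_arm", "payload": {"moves": [[0, -0.003, 0, 0, 0, 0, 0], [0, -0.002, 0, 0, 0, 0, 0]]}}

```text
time: 6.75
tool_pos: [0.522, 0.0436, 0.0783]
tool_rot: [0.002, 0.99, 0.144, 0.0]
contact_force: [2.3, -9.1, -0.5]
gripper_width: 0.004
```

Emit:
{"api": "step_arm", "payload": {"moves": [[0, -0.002, 0, 0, 0, 0, 0]]}}

```text
time: 6.85
tool_pos: [0.522, 0.0436, 0.0784]
tool_rot: [0.004, 0.99, 0.144, 0.001]
contact_force: [3.7, -14.9, -2.9]
gripper_width: 0.001
```

The stop is rigid: force rises to 15 N with no motion. I back off, lift and go over the button.

Emit:
{"api": "step_arm", "payload": {"moves": [[0, 0.02, 0, 0, 0, 0, 0], [0, 0, -0.04, 0, 0, 0, 0], [0, 0, -0.04, 0, 0, 0, 0], [0.002, -0.04, 0, 0, 0, 0, 0], [0.002, -0.04, 0, 0, 0, 0, 0], [0.002, -0.04, 0, 0, 0, 0, 0]]}}

```text
time: 7.45
tool_pos: [0.4981, 0.1456, 0.1589]
tool_rot: [-0.0, 0.99, 0.143, 0.001]
contact_force: [0.4, 0.1, -0.7]
gripper_width: -0.007
```

Emit:
{"api": "step_arm", "payload": {"moves": [[0.002, -0.04, 0, 0, 0, 0, 0], [0.002, -0.04, 0, 0, 0, 0, 0], [0.002, -0.04, 0, 0, 0, 0, 0], [0, 0, 0, 0, 0, 0, 0]]}}

```text
time: 7.85
tool_pos: [0.4683, 0.2648, 0.1582]
tool_rot: [-0.001, 0.989, 0.147, -0.0]
contact_force: [0.3, 0.0, 0.5]
gripper_width: -0.002
```

```bash
python3 loc.py 9 wrist top scene
python3 - <<'E'
from h import *
for n in('wrist','top','scene'):
    p,d=grab_frame(n)
    for r in cut_out(n,'start_top')[:4]:
        X,U=pts(n,d,r['mask']); t=X[(X[:,2]>.062)&(X[:,2]<.075)]
        if len(t): print(n,r['conf'].__round__(2),np.array(r['point']),'h',hit(n,r['point'],.067).round(4),'mid',((t.min(0)+t.max(0))/2).round(4),'mean',t.mean(0).round(4),np.ptp(t,axis=0).round(3))
E
```

```text
7.85 [0.4683 0.2648 0.1582] toolx deg 16.85 z [-7.0e-04  1.6e-03 -1.0e+00] [0.3 0.  0.5] -0.001871719492534192
tcp in box frame [-0.0717  0.2408]
top lever_top 0.84 [307.9, 221.7] 85 box min/max [-0.1014  0.0294] [-0.0722  0.0431] mid [-0.0868  0.0363] z 0.1271
scene lever_top 0.7 [347.9, 257.4] 60 box min/max [-0.0974  0.0254] [-0.0655  0.0414] mid [-0.0814  0.0334] z 0.1255
wrist 0.95 [241.5 217.2] h [0.4612 0.3128 0.067 ] mid [0.4587 0.3151 0.0651] mean [0.4594 0.3149 0.0659] [0.032 0.033 0.006]
wrist 0.93 [ 25.5 315.3] h [0.3442 0.4471 0.067 ] mid [0.3375 0.4515 0.0652] mean [0.3392 0.4507 0.0657] [0.033 0.032 0.006]
wrist 0.91 [29.  53.6] h [0.524  0.4545 0.067 ] mid [0.5233 0.4567 0.0655] mean [0.5236 0.4556 0.066 ] [0.032 0.033 0.007]
scene 0.64 [430.5 174.4] h [0.3381 0.4499 0.067 ] mid [0.3406 0.4512 0.0679] mean [0.341  0.4504 0.0659] [0.038 0.032 0.012]
scene 0.45 [410.5 211. ] h [0.4627 0.3131 0.067 ] mid [0.4623 0.3114 0.067 ] mean [0.462  0.312  0.0666] [0.033 0.032 0.01 ]
scene 0.4 [373.7 184.4] h [0.3135 0.2759 0.067 ] mid [0.3168 0.2655 0.0669] mean [0.3168 0.2659 0.0661] [0.034 0.029 0.009]
```

View pics/wrist9.png

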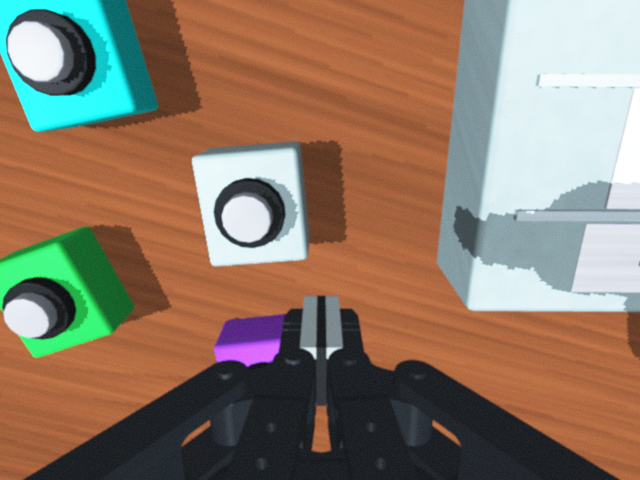

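View pics/top9.png

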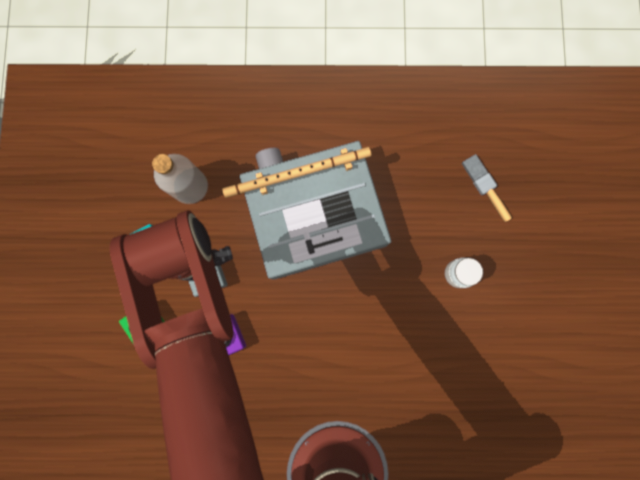

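The lever is still at ~0.070. The grey station's button is at wrist (247,215), world ≈(0.459, 0.314, 0.066). I move over it and descend.

Emit:
{"api": "step_arm", "payload": {"moves": [[0.003, -0.025, 0, 0, 0, 0, 0], [0.003, -0.025, 0, 0, 0, 0, 0], [0, 0, 0.035, 0, 0, 0, 0], [0, 0, 0.03, 0, 0, 0, 0], [0, 0, 0.025, 0, 0, 0, 0], [0, 0, 0, 0, 0, 0, 0]]}}

```text
time: 9.05
tool_pos: [0.4582, 0.3091, 0.0637]
tool_rot: [0.001, 0.99, 0.144, -0.004]
contact_force: [-0.2, -0.1, -0.4]
gripper_width: -0.001
```

Run:
```python
from h import *
s=state();print(s['tool_pos'].round(4),s['time'])
for n in('wrist',):
    p,d=grab_frame(n); cv2.imwrite('pics/w10.png',p[:,:,::-1])
    for r in cut_out(n,'start_top')[:2]:
        X,U=pts(n,d,r['mask']); t=X[(X[:,2]>.062)&(X[:,2]<.075)]
        if len(t): print(n,r['conf'].__round__(2),np.array(r['point']),'mid',((t.min(0)+t.max(0))/2).round(4),np.ptp(t,axis=0).round(3))
for v in range(291,303,2): print(v,pts('wrist',d,np.eye(1,640*480,v*640+312).reshape(480,640)>0)[0].round(4))
```

```text
[0.4582 0.3091 0.0637] 9.05
wrist 0.97 [17.9 45.6] mid [0.5258 0.4478 0.0682] [0.032 0.013 0.012]
wrist 0.92 [305.5 276.3] mid [0.4621 0.3166 0.0675] [0.032 0.033 0.011]
291 [[0.4597 0.3145 0.0711]]
293 [[0.4584 0.3141 0.0704]]
295 [[0.4701 0.317  0.0951]]
297 [[0.4709 0.3171 0.0983]]
299 [[0.471  0.3171 0.1   ]]
301 [[0.4709 0.3171 0.1014]]
```

View pics/w10.png

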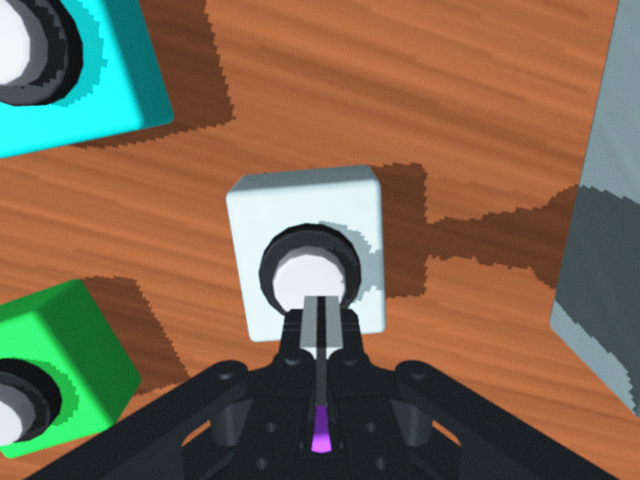

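Fingertip at z≈0.094, with the button (310,280) about 6 mm to tool −y. I correct that and come down.

Emit:
{"api": "step_arm", "payload": {"moves": [[0.004, -0.006, 0, 0, 0, 0, 0], [0, 0, 0.012, 0, 0, 0, 0], [0, 0, 0.008, 0, 0, 0, 0], [0, 0, 0, 0, 0, 0, 0]]}}

```text
time: 9.55
tool_pos: [0.4623, 0.3171, 0.0465]
tool_rot: [0.001, 0.99, 0.144, -0.001]
contact_force: [0.6, 0.5, 0.6]
gripper_width: -0.0
```

Emit:
{"api": "step_arm", "payload": {"moves": [[0, 0, 0.004, 0, 0, 0, 0], [0, 0, 0.002, 0, 0, 0, 0]]}}

```text
time: 9.75
tool_pos: [0.4633, 0.3175, 0.0419]
tool_rot: [0.0, 0.99, 0.144, -0.0]
contact_force: [0.2, 0.1, 0.4]
gripper_width: 0.001
```

Emit:
{"api": "step_arm", "payload": {"moves": [[-0.003, 0.001, 0.002, 0, 0, 0, 0], [0, 0, 0.002, 0, 0, 0, 0]]}}

```text
time: 9.95
tool_pos: [0.4614, 0.316, 0.0389]
tool_rot: [-0.0, 0.99, 0.144, 0.001]
contact_force: [-0.5, -0.8, 3.6]
gripper_width: 0.003
```

Emit:
{"api": "step_arm", "payload": {"moves": [[0, 0, 0.002, 0, 0, 0, 0], [0, 0, 0.002, 0, 0, 0, 0]]}}

```text
time: 10.15
tool_pos: [0.4615, 0.3161, 0.0357]
tool_rot: [-0.0, 0.99, 0.144, 0.0]
contact_force: [-5.1, -3.1, 18.0]
gripper_width: -0.002
```

Emit:
{"api": "step_arm", "payload": {"moves": [[0, 0, 0.001, 0, 0, 0, 0], [0, 0, 0, 0, 0, 0, 0]]}}

```text
time: 10.35
tool_pos: [0.4614, 0.316, 0.0358]
tool_rot: [0.0, 0.99, 0.144, 0.0]
contact_force: [-5.4, -1.8, 14.3]
gripper_width: -0.001
```

Run:
```python
from h import *
s=state();print(s['tool_pos'].round(4),s['contact_force'].round(1))
p,d=grab_frame('wrist'); cv2.imwrite('pics/w11.png',p[:,:,::-1])
for v in range(250,304,4): print(v,[pts('wrist',d,np.eye(1,640*480,v*640+c).reshape(480,640)>0)[0].round(4).tolist() for c in(313,328)])
```

```text
[0.4614 0.316  0.0358] [-5.4 -1.8 14.3]
250 [[[0.4813, 0.3256, 0.0442]], [[0.483, 0.3195, 0.0441]]]
254 [[[0.4797, 0.3251, 0.0446]], [[0.4809, 0.3188, 0.0431]]]
258 [[[0.4799, 0.3251, 0.0495]], [[0.4813, 0.319, 0.0484]]]
262 [[[0.4803, 0.3251, 0.0545]], [[0.4819, 0.3193, 0.0543]]]
266 [[[0.4792, 0.3247, 0.0559]], [[0.4804, 0.3189, 0.0546]]]
270 [[[0.4775, 0.3242, 0.0557]], [[0.4795, 0.3186, 0.0565]]]
274 [[[0.4763, 0.3239, 0.0569]], [[0.4774, 0.318, 0.0555]]]
278 [[[0.4743, 0.3233, 0.056]], [[0.4761, 0.3176, 0.0564]]]
282 [[[0.4724, 0.3228, 0.0557]], [[0.4747, 0.3172, 0.0569]]]
286 [[[0.4722, 0.3226, 0.0587]], [[0.4734, 0.3168, 0.0579]]]
290 [[[0.4705, 0.3222, 0.0588]], [[0.4723, 0.3165, 0.0589]]]
294 [[[0.4691, 0.3217, 0.0593]], [[0.4715, 0.3163, 0.0608]]]
298 [[[0.4709, 0.3221, 0.0661]], [[0.4725, 0.3167, 0.0661]]]
302 [[[0.4708, 0.3221, 0.069]], [[0.473, 0.3169, 0.0702]]]
```

View pics/w11.png

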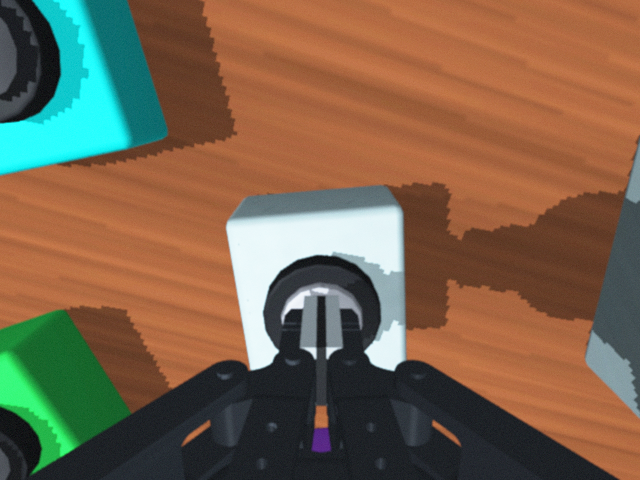

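The button top is at ≈0.060 against 0.066 before, and it no longer yields at 14–18 N, so it is all the way in. I release it and go clear.

Emit:
{"api": "step_arm", "payload": {"moves": [[0, 0, -0.01, 0, 0, 0, 0], [0, 0, -0.03, 0, 0, 0, 0], [0, 0, -0.04, 0, 0, 0, 0], [0, 0.04, -0.04, 0, 0, 0, 0], [0, 0.04, 0, 0, 0, 0, 0], [0, 0, 0, 0, 0, 0, 0], [0, 0, 0, 0, 0, 0, 0]]}}

```text
time: 11.1
tool_pos: [0.4818, 0.2429, 0.1478]
tool_rot: [-0.0, 0.99, 0.143, -0.001]
contact_force: [0.5, 1.3, 0.2]
gripper_width: 0.004
```

```bash
python3 loc.py 12 top scene
python3 - <<'E'
from h import *
s=state();print(s['tool_pos'].round(4),s['contact_force'].round(1),s['time'])
p,d=grab_frame('wrist'); cv2.imwrite('pics/w12.png',p[:,:,::-1])
for r in cut_out('wrist','start_top')[:3]:
    X,U=pts('wrist',d,r['mask']); print(r['point'],np.median(X,axis=0).round(4))
E
```

```text
11.1 [0.4818 0.2429 0.1478] toolx deg 16.45 z [-0.0015  0.     -1.    ] [0.5 1.3 0.2] 0.0042273452117960325
tcp in box frame [-0.065   0.2159]
scene lever_top 0.57 [345.7, 257.9] 60 box min/max [-0.0976  0.0231] [-0.0659  0.0408] mid [-0.0817  0.032 ] z 0.1255
[0.4814 0.2442 0.1475] [-0.6  0.   1. ] 11.3
[209.3, 232.8] [0.4606 0.3143 0.0662]
[7.7, 333.4] [0.3432 0.4389 0.0631]
[7.8, 68.3] [0.5248 0.4442 0.0645]
```

View pics/scene12.png

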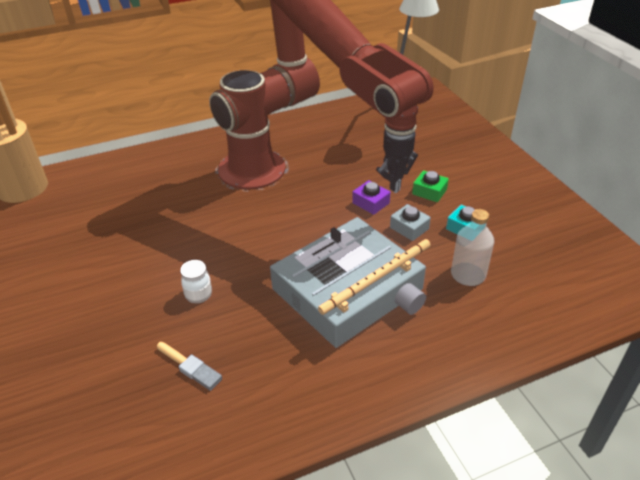

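View pics/w12.png

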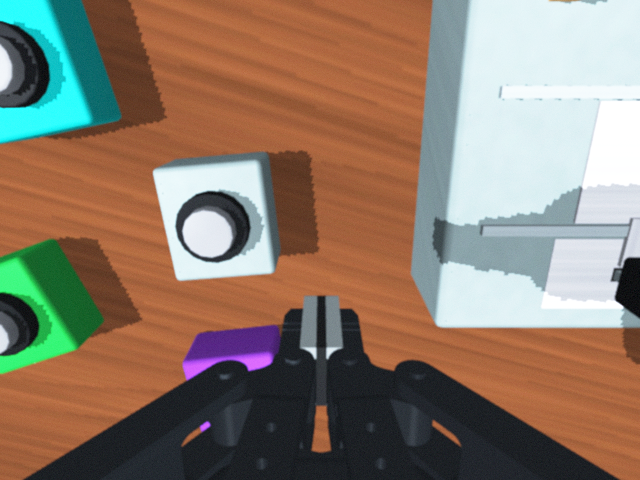

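The button is out again (top at 0.066), the lever is at the far stop, the other things are unmoved and the gripper is clear.

```bash
python3 -c "
from plant import *
print(job_done())"
```

```text
the job is handed in; nothing more can be done
None
```

I pushed the lever past half-open to its far stop, then pressed the grey station's start button all the way in and let it out. The job was handed in at about 11.3 s of the 40 s allowed.

**Lever:** At the stop the force rose to about 15 N with no further motion. The cameras then put its travel at 0.069–0.071 m. The last scene picture, taken after the button press, read its position at 0.032 m in the box frame. That is about 3 mm short of the full-open 0.035 m, but that camera also read about 2 mm low at the shut position. The top view gave no lever reading at that last check because the arm was in the way.

**Button:** Its top went from 0.066 m to about 0.060 m and would not go further at 14–18 N. After release it measured 0.066 m again.

**Other things:** The flute, jar, bottle and brush look unmoved in the last scene picture. The gripper was clear of everything when I handed in.

**A check that disagreed:** My first push passed above the lever cap without touching it. The cameras showed the fingertips 27–31 mm higher than the reported TCP, so I allowed for that in the later moves. I did not find the cause.

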